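# Lock the fence ring, then hold the housing against the sprung fence

### The job

Swing the red knob of the lock ring clockwise until its arm lies over the green tab, then bring the cast aluminium housing up to the brass sprung fence and press it there, flat on the plate, square to the fence and centred on it, until the black pointer stands in the green band; never let the pointer reach the red. Finish while still holding that steady push, without letting go, so that a mate can screw the housing down; the ring stays locked, you push on the housing and not on the fence itself, and the other things on the bench are left alone.

Things in the scene. Friction and masses are not known exactly. Their poses are not given: they have to be found in the camera images.
- fixture: Dark steel plate fixed to the bench, x -150 to 155, y -150 to 240, z 0 to 12 mm in its own frame. Origin at bench height on the fence's centre line (y = 0); x points squarely into the fence (away from the robot), y left, z up. A grey clamp block, 70 by 70 mm, top z 42, centred at x -30, y 150 mm, carries the lock ring. Black strips at y -47.5 and 47.5 mm show where the housing's ears go.
- fence_face (a point): Centre of the brass pad face that the housing is pressed on; moves with the pad. Pad 90 mm wide (y), 44 high, 12 thick, from z 16 to 60 mm above the bench (this point z 38). At rest the face is at x 85, y 0 mm in the fixture frame; axes as the fixture's. A black pointer on the pad's top points to +x over the scale.
- scale (a point): Middle of the pointer scale's green band (8 mm long in x, 44 wide; white before, red after it), on the blue crossbar fixed behind the fence: x 123 to 151, y -90 to 90 mm (a lower part goes on to y 165), top z 56 mm, fixture frame. The pointer's tip moves with the pad and is 10 mm short of this point at rest.
- fence (a joint): How far the pad is pushed back from rest along fixture +x, m, 0 to 0.022 (end stop). Sprung: 3.6 N to start it, then 0.6 N per mm: about 7 N at 0.006, 9.6 N at 0.010, 12 N at 0.014; springs back if let go. Pointer tip in the green band from 0.006 to 0.014, at the red from 0.018.
- lock_ring (a joint): Angle of the steel lock ring about its vertical axis, rad, 0 to 1.8. At 0 its arm points along fixture -x (over the white tab); grows clockwise seen from above; at 1.5 the arm lies over the green tab, nearly along fixture +y: locked. Stays where left (about 3 N at the knob turns it). Starts between 0 and 0.6.
- ring_knob (a point): Point on the axis of the lock ring's upright round red knob, 16 mm in diameter, z 56 to 96 mm above the bench (this point z 80). It stands on the end of the ring's arm (16 mm wide, white line on top, top z 56 mm), 55 mm from the ring's axis, and turns with the ring.
- ring_axis (a point): Point on the lock ring's vertical axis, x -30, y 150 mm in the fixture frame, z 80 mm above the bench. Below it stands a steel post, 36 mm in diameter, top z 66 mm, inside the ring (64 mm outside).
- housing: Loose cast aluminium housing, 0.64 to 0.96 kg, on the plate. Body 80 by 80 by 50 mm high; a 15 mm wide, 12 high, 50 long ear on each y side (110 over ears); on top in the middle a square turret 34 by 34, 38 high (88 overall), good to grip. Origin under its centre, z up; +x side (white line on top) faces the fence, 40 mm from the origin; starts turned up to 0.35 rad from the fixture.
- toolpost: Bystander: steel quick-change toolpost, 75 by 75 by 62 mm block with a tool holder and a lever, 100 mm high in all, 1.8 kg. Origin under its centre.
- oil_cup: Bystander: brass oil cup, 52 mm in diameter, 74 mm high. Origin under its centre.
- parts_cup: Bystander: grey plastic cup with screws, 80 mm rim diameter, 75 mm high. Origin under its centre.
- wrench: Bystander: steel wrench lying on the bench, along its own x axis.
- screwdriver: Bystander: screwdriver lying on the bench, along its own x axis.
- collet: Bystander: dark steel collet, 56 mm in diameter, 50 mm high. Origin under its centre.
Not all that is in view belongs to the job. What is shaped like the housing but purple is not meant.

How it is judged:
By the outcome, as a careful person would: the job done as asked, in the order asked, and still so for the second after the job is handed in, while the arm keeps its last pose, push and grip.
It also fails if it takes over 51 s, if anything falls off the work surface, if the arm or the gripper's body presses on something with over 40 N, if the wrist force passes 120 N, or if a joint passes its speed limit or range.

### The arm

A 6-joint arm with a two-finger parallel gripper is mounted at the origin on the work surface. World frame = base frame: x ahead of the robot, y to its left, z up, the work surface at z = 0. Lengths are in mm, angles in degrees, forces in N, time in s.
With the tool pointing down it reaches from about 300 to 850 mm from the base axis. Payload 4.2 kg.
Tool frame: the origin (TCP) lies midway between the tips of the shut fingers; the grasp point (between the pads) lies 19 mm behind it (env.tcp_to_grasp is the distance from the TCP to the grasp point, in mm); z points along the fingers, x is the direction in which the jaws open and shut, and the axes are right-handed (so a half turn about z gives the same grasp; the last joint's range is limited). The gripper opens to 91 mm and grips with 3 to 60 N. Pads are 32 mm wide; open, the fingers measure 118 mm over their backs; the gripper's body (76 mm by 178 mm) begins 60 mm behind the grasp point.
Start: joints at [-1.146, 18.312, 89.639, -0, 72.044, -1.146], TCP at [575.016, 0, 213.976] pointing down, gripper open.
Joint ranges: [-177.97, 177.97], [-48.28, 115.42], [12.27, 149.76], [-77.06, 257.06], [2.81, 150.46], [-146.56, 146.56]. Speed limits (degrees/s): [147.25, 147.25, 180, 180, 180, 180].

### API

Orientations are given as [roll, pitch, yaw] about the fixed x, y, z axes, in that order (R = Rz(yaw) Ry(pitch) Rx(roll)).
In Python, from workcell import env gives the robot as it stands.
- The arm moves only by the tool drive_tool, never from a script. Its argument "motion" is a list of rows, each a list of 2 entries, a list of its own where there are three numbers: the shift along the world's x, y, z in m, then the turn, a rotation vector about the world's x, y, z in rad. In form: [[[dx, dy, dz], [wx, wy, wz]], ...]. A call has exactly 10 rows; each row shifts and turns the commanded pose from where the row before left it; what a row does not reach is not made up. A row lasts 1/12 s, in which the tool goes at most 41.7 mm and 7.16 degrees, less where a joint would pass 70% of its speed; a pose out of reach is approached as far as the arm can. A call is refused whole if a number of a shift passes 0.0417 or a number of a turn 0.125, either way. A call with a gripper value outside its range is refused whole. "claw" is the opening, from 0 (shut) to 1 (fully open), set as the call begins (left out, the last holds). The fingers move at their own pace and stop on an object; "force" is the grip in N (left out, the last holds). Time passes only in rows, so rows that do not move let the fingers close, or fill a call up. It gives the time, the measured TCP pose, the force and the opening at its end, in the units of the state.
- env.state(): the state, without advancing time (a new reading comes with each control period).
- env.grab_frame(name): name is "scene" or "side" or "wrist"; returns the picture (420x560x3 uint8, red, green, blue); there is no depth.
- env.camera_params(name): a dict with "fov_y" (degrees; the focal length in pixels is half the picture's height over the tangent of half this angle, whatever the lens; pixels are square), "cx", "cy" (the principal point, pixels), "pose" (4x4, takes a point from camera to world coordinates). Camera axes: x right, y down, z forward; pixel columns grow to the right and rows downward; lengths in mm; the calibration is good to about 2 mm. A picture is of the moment at which its call begins: read the wrist's pose just before it. camera_params takes no time and is no camera call; for the wrist camera it gives the pose at the moment of the call.
- env.job_done(): hands the job in, once; it reports no verdict.
The state is a dict: "time_s": time; "qpos": joint angles; "qvel": joint speeds; "effort": joint torques, N m; "ee_pos": TCP position; "ee_rot": TCP orientation; "force": force on the tool from outside, world axes, zero at the start; "torque": the same for the moment, N m; "gripper_width": finger opening in mm.
Only numpy, scipy, OpenCV 4.12 (cv2) and the standard library are available. Lean on these libraries where they do the work, as an engineer would, in place of code of your own. Each camera call takes 0.05 s, during which the arm holds its last target.

## Working session

There is one attempt and no reset: what is moved stays moved. The work goes in short steps, Python scripts to look and compute and a tool call to move; the robot and the scene stay as the last step left them, time stands still between calls to the robot, and variables do not carry over. Pictures are saved under pics/ and viewed, and the job is handed in when it is done.

Besides the shell and the picture viewer there is one more tool, called after "Emit:" in YAML: its name, and indented under it one key for each argument. drive_tool: Moves the arm, as the interface text tells. Its arguments: {"type":"object","properties":{"motion":{"type":"array","items":{"type":"array"}},"claw":{"type":"number"},"force":{"type":"number"}},"required":["motion"]}

```bash
ls; mkdir -p pics
python3 - <<'E'
from workcell import env
import cv2
s=env.state();print(s)
for n in("scene","side","wrist"):
    p=env.camera_params(n);print(n,p)
    cv2.imwrite(f"pics/a_{n}.png",env.grab_frame(n)[:,:,::-1])
E
```

```text
pics
{'time_s': 0.0, 'qpos': array([-1.14565195e+00,  1.83537862e+01,  8.97056052e+01, -9.64452833e-05,
        7.20423883e+01, -1.14835174e+00]), 'qvel': array([-0.03077761,  0.05315356, -0.00693199,  0.01125147,  0.06254525,
        0.02093673]), 'effort': array([-5.01459035e-04, -4.12465632e+01, -2.31973493e+01,  7.28826877e-02,
        4.58198413e-02, -1.41870069e-04]), 'ee_pos': array([5.74511652e+02, 1.26410361e-02, 2.13104188e+02]), 'ee_rot': array([-1.79998052e+02,  1.01761139e-01,  2.73133963e-03]), 'force': array([-0.25323719, -0.41033444,  0.23918633]), 'torque': array([ 0.01997854, -0.01055159, -0.01940815]), 'gripper_width': 91.19058981315085}
scene {'fov_y': 46.21685837623684, 'cx': 276.18499725216117, 'cy': 216.44004320236166, 'pose': array([[-2.18302013e-01,  6.07726856e-01, -7.63552421e-01,
         1.49785753e+03],
       [ 9.75859338e-01,  1.41188038e-01, -1.66626799e-01,
         2.12715155e+02],
       [ 6.54088729e-03, -7.81494726e-01, -6.23877560e-01,
         8.92037839e+02],
       [ 0.00000000e+00,  0.00000000e+00,  0.00000000e+00,
         1.00000000e+00]])
[... 173 characters left out ...]
e+02],
       [-7.27368255e-01, -3.64113094e-01,  5.81684688e-01,
        -1.04545207e+03],
       [-1.02806145e-03, -8.47052125e-01, -5.31508833e-01,
         1.05639619e+03],
       [ 0.00000000e+00,  0.00000000e+00,  0.00000000e+00,
         1.00000000e+00]])}
wrist {'fov_y': 69.53202987876344, 'cx': 280.36841006710284, 'cy': 214.05782076152227, 'pose': array([[ 9.99996163e-01,  1.86176864e-03, -2.05136306e-03,
         5.75076532e+02],
       [ 1.17278852e-03, -9.55381569e-01, -2.95372107e-01,
         8.46865479e+01],
       [-2.50974898e-03,  2.95368568e-01, -9.55380087e-01,
         3.84955745e+02],
       [ 0.00000000e+00,  0.00000000e+00,  0.00000000e+00,
         1.00000000e+00]])}
```

View pics/a_scene.png

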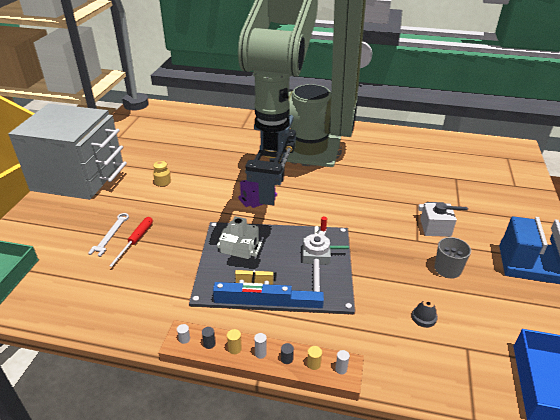

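View pics/a_side.png

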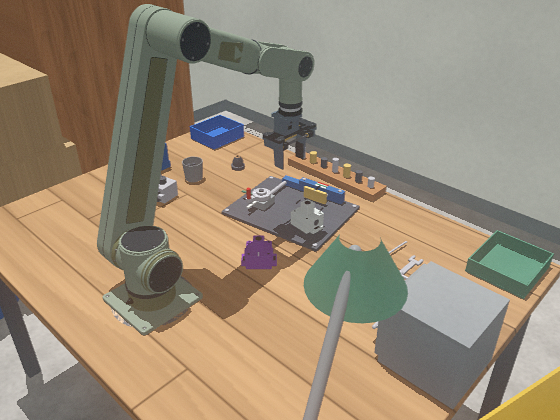

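View pics/a_wrist.png

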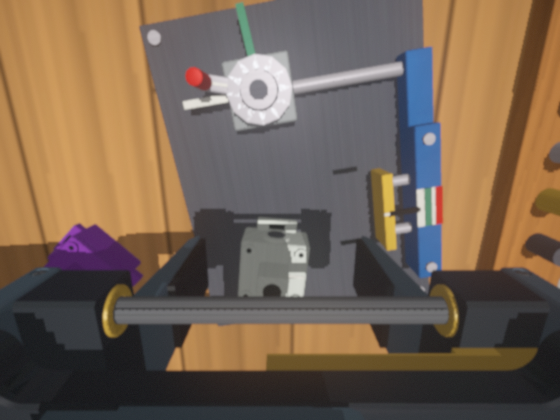

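```bash
cat > h.py <<'E'
import numpy as np,cv2
def ray(p,u,v,sz=(420,560)):
    f=sz[0]/2/np.tan(np.radians(p["fov_y"])/2)
    d=p["pose"][:3,:3]@np.array([(u-p["cx"])/f,(v-p["cy"])/f,1.]);return p["pose"][:3,3],d
def onz(p,u,v,z):
    o,d=ray(p,u,v);return o+d*(z-o[2])/d[2]
def proj(p,X):
    f=210/np.tan(np.radians(p["fov_y"])/2);R=p["pose"][:3,:3];c=R.T@(np.asarray(X,float)-p["pose"][:3,3])
    return np.array([p["cx"]+f*c[0]/c[2],p["cy"]+f*c[1]/c[2]])
def crop(src,dst,x,y,w,h):
    im=cv2.imread(src)[y:y+h,x:x+w];k=min(800/w,600/h);cv2.imwrite(dst,cv2.resize(im,None,fx=k,fy=k,interpolation=cv2.INTER_CUBIC));print(k)
E
python3 - <<'E'
from h import *
crop("pics/a_wrist.png","pics/b1.png",130,0,330,245)
crop("pics/a_scene.png","pics/b2.png",180,200,190,120)
E
```

```text
2.4242424242424243
4.2105263157894735
```

View pics/b1.png

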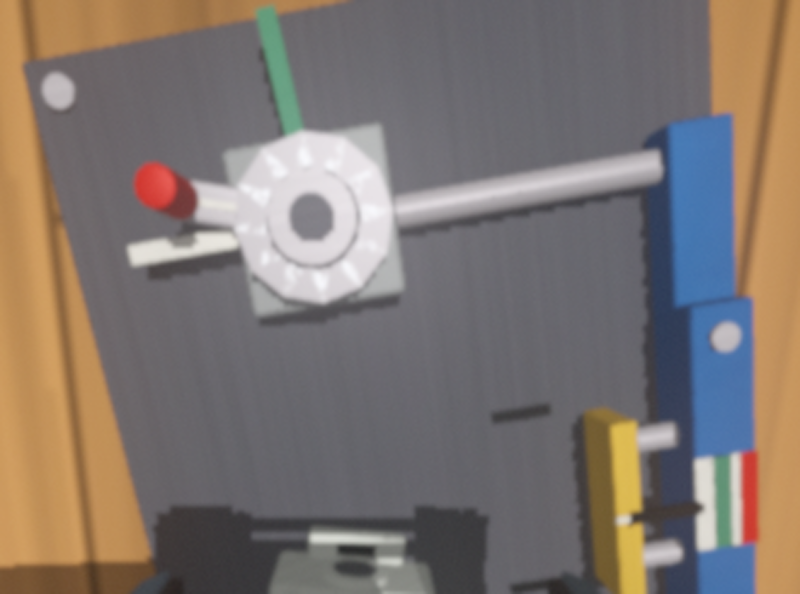

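View pics/b2.png

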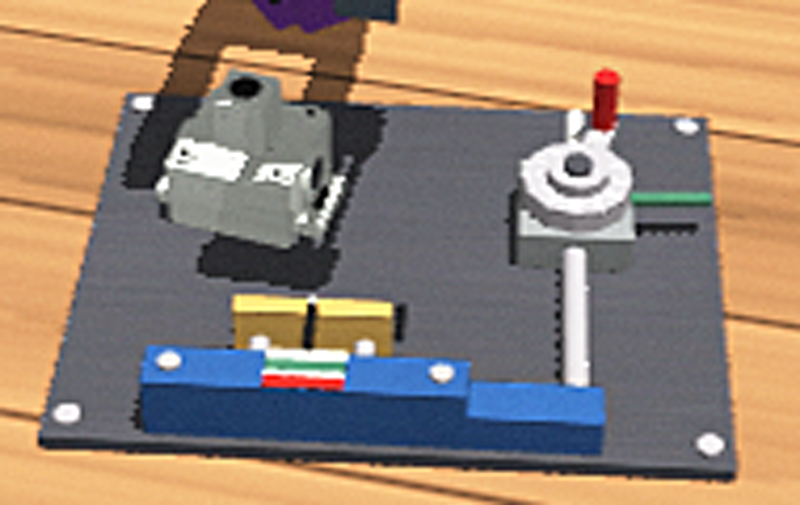

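```bash
cat > fit.py <<'E'
from h import *
from workcell import env
from scipy.optimize import least_squares
W=env.camera_params("wrist");S=env.camera_params("scene")
w=lambda a,b:(a/2.4242+130,b/2.4242); s=lambda a,b:(a/4.2105+180,b/4.2105+200)
o=[(W,w(312,216),(-30,150,66)),(W,w(27,65),(-150,240,12)),(W,w(723,501),(130,0,56)), # scale x unk
 (W,w(668,118),(123,165,None)),
 (S,s(127,95),(-150,-150,12)),(S,s(707,118),(-150,240,12)),(S,s(40,437),(155,-150,12)),(S,s(735,468),(155,240,12)),(S,s(577,163),(-30,150,66))]
o=[q for q in o if q[2][2] is not None and q[2][0]!=130]
P=np.array([onz(p,*uv,X[2])[:2] for p,uv,X in o]);F=np.array([X[:2] for _,_,X in o],float)
def tr(t,F):
    c,si=np.cos(t[2]),np.sin(t[2]);return F@np.array([[c,si],[-si,c]])+t[:2]
r=least_squares(lambda t:(tr(t,F)-P).ravel(),[550,100,0],loss='soft_l1',f_scale=2)
print(r.x,np.degrees(r.x[2]));print(np.c_[P,tr(r.x,F)-P].round(1))
inv=lambda p:tr([0,0,-r.x[2]],np.atleast_2d(p)-r.x[:2])
for n,uv,z in[("green",w(723,501),56),("blue lo corner",w(733,115),50),("padtop near",w(617,520),60),("knob top",w(153,183),96),("bluecorner",w(752,298),56)]:
    q=onz(W,*uv,z);print(n,q[:2].round(1),inv(q[:2]).round(1))
q=onz(S,*s(607,76),96);print("knob S",q[:2],inv(q[:2]))
np.save("fix.npy",r.x)
E
python3 fit.py
```

```text
[610.00477599 -28.51619296  -6.1147687 ] -350.3504389406435
[[ 5.531e+02  1.141e+02  2.100e+00  3.000e-01]
 [ 4.232e+02  1.816e+02 -1.300e+00  1.300e+00]
 [ 4.899e+02 -1.975e+02 -2.600e+00 -4.000e+00]
 [ 4.261e+02  1.838e+02 -4.200e+00 -9.000e-01]
 [ 7.866e+02 -1.485e+02  1.300e+00 -1.900e+00]
 [ 7.224e+02  2.309e+02  2.000e-01  3.200e+00]
 [ 5.521e+02  1.134e+02  3.200e+00  1.000e+00]]
green [741.4  -8. ] [[133.   -1.8]]
blue lo corner [724.7 154. ] [[143.6 160.7]]
padtop near [691.6 -16.1] [[82.5 -1.5]]
knob top [497.9 122.3] [[-85.2 167.5]]
bluecorner [740.7  82.5] [[147.4  87.5]]
knob S [502.04618216 122.36409392] [[-81.140341   166.84173342]]
```

Emit:
drive_tool:
  motion:
    - [[-0.0075,0.0122,-0.004],[0,0,0.084]]
    - [[-0.0075,0.0122,-0.004],[0,0,0.084]]
    - [[-0.0075,0.0122,-0.004],[0,0,0.084]]
    - [[-0.0075,0.0122,-0.004],[0,0,0.084]]
    - [[-0.0075,0.0122,-0.004],[0,0,0.084]]
    - [[-0.0075,0.0122,-0.004],[0,0,0.084]]
    - [[-0.0075,0.0122,-0.004],[0,0,0.084]]
    - [[-0.0075,0.0122,-0.004],[0,0,0.084]]
    - [[-0.0075,0.0122,-0.004],[0,0,0.084]]
    - [[-0.0075,0.0122,-0.004],[0,0,0.084]]
  claw: 1

```text
time_s: 0.98
ee_pos: [499.4, 122.5, 173.6]
ee_rot: [-180.0, 0.0, 48.4]
force: [-0.5, 0.3, 0.3]
gripper_width: 91.4
```

Run:
```python
from workcell import env
import cv2,pickle
s=env.state();print(s["ee_pos"],s["ee_rot"])
pickle.dump(env.camera_params("wrist"),open("c_w.pkl","wb"))
for n in("wrist","scene"): cv2.imwrite(f"pics/c_{n}.png",env.grab_frame(n)[:,:,::-1])
```

```text
[499.39369856 122.52447196 173.55427121] [-1.79981235e+02  1.84164606e-02  4.83646221e+01]
```

View pics/c_wrist.png

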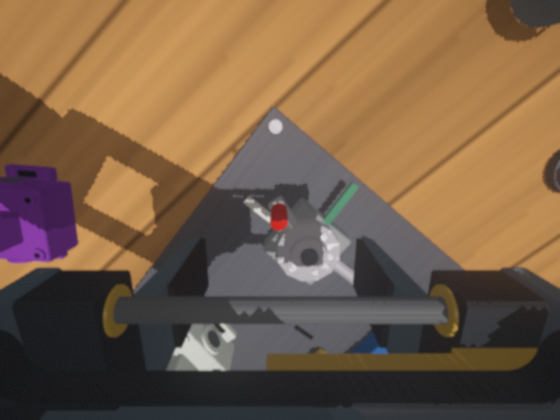

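View pics/c_scene.png

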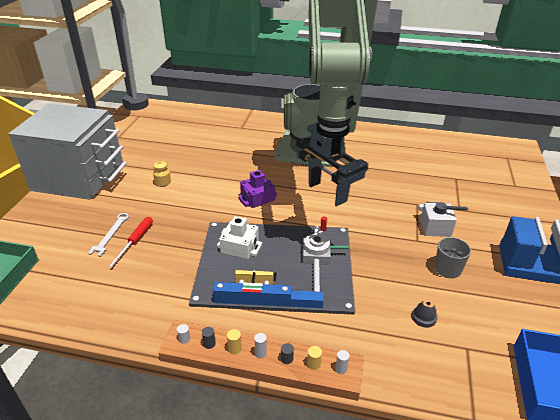

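Run:
```python
from h import *
import pickle
W=pickle.load(open("c_w.pkl","rb"))
im=cv2.imread("pics/c_wrist.png")
m=((im[:,:,2]>130)&(im[:,:,1]<70)&(im[:,:,0]<70)).astype(np.uint8)
ys,xs=np.nonzero(m);print(xs.min(),xs.max(),ys.min(),ys.max(),len(xs))
print(onz(W,xs.mean(),ys.mean(),76), "proj model top/bot",proj(W,(499.5,122.4,96)),proj(W,(499.5,122.4,56)))
crop("pics/c_wrist.png","pics/c1.png",190,160,200,140)
crop("pics/c_scene.png","pics/c2.png",180,200,190,120)
```

```text
271 286 218 230 147
[504.85682029 116.11207653  76.        ] proj model top/bot [279.70215315 222.40025485] [279.86478173 209.53439718]
4.0
4.2105263157894735
```

View pics/c1.png

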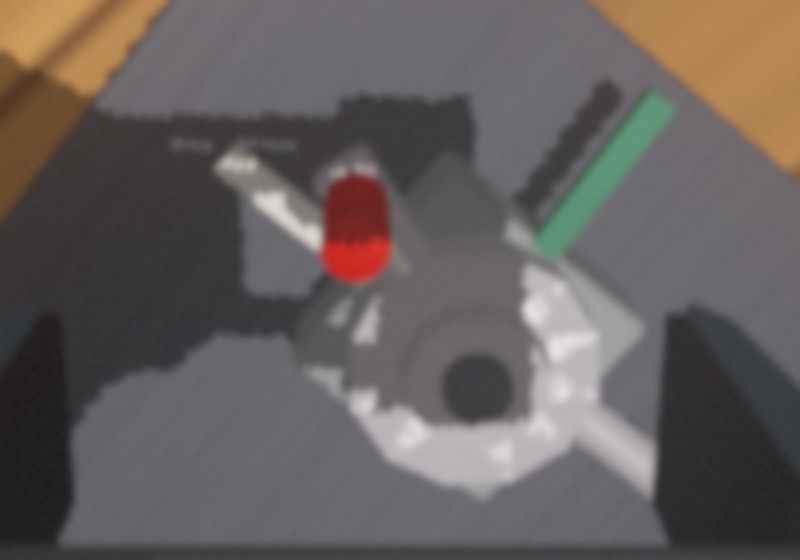

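View pics/c2.png

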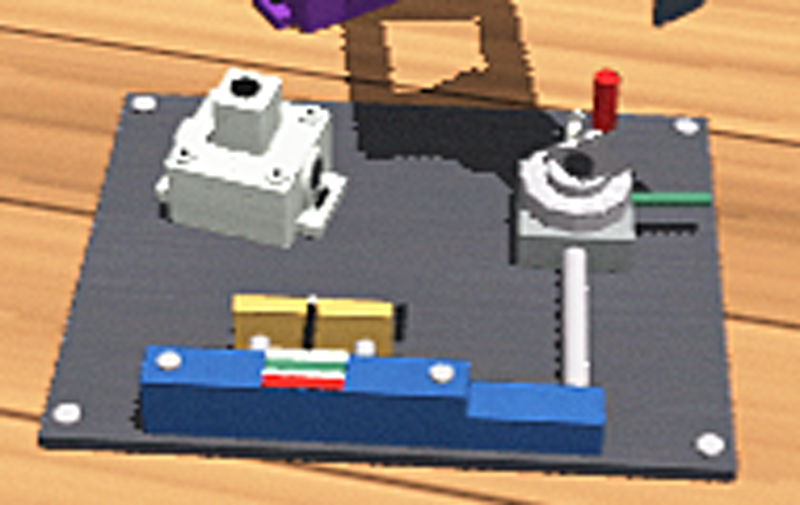

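Emit:
drive_tool:
  motion:
    - [[0,0,-0.012],[0,0,0]]
    - [[0,0,-0.012],[0,0,0]]
    - [[0,0,-0.012],[0,0,0]]
    - [[0,0,-0.012],[0,0,0]]
    - [[0,0,-0.012],[0,0,0]]
    - [[0,0,-0.012],[0,0,0]]
    - [[0,0,-0.012],[0,0,0]]
    - [[0,0,-0.012],[0,0,0]]
    - [[0,0,-0.0105],[0,0,0]]
    - [[0,0,0],[0,0,0]]

```text
time_s: 1.92
ee_pos: [499.2, 121.0, 65.7]
ee_rot: [-179.9, 0.2, 48.0]
force: [-0.7, -0.1, 0.4]
gripper_width: 91.3
```

Emit:
drive_tool:
  motion:
    - [[0,0,0],[0,0,0]]
    - [[0,0,0],[0,0,0]]
    - [[0,0,0],[0,0,0]]
    - [[0,0,0],[0,0,0]]
    - [[0,0,0],[0,0,0]]
    - [[0,0,0],[0,0,0]]
    - [[0,0,0],[0,0,0]]
    - [[0,0,0],[0,0,0]]
    - [[0,0,0],[0,0,0]]
    - [[0,0,0],[0,0,0]]
  claw: 0
  force: 12

```text
time_s: 2.75
ee_pos: [500.0, 122.0, 67.5]
ee_rot: [180.0, -0.0, 48.1]
force: [-0.2, 0.1, -0.6]
gripper_width: 27.3
```

Run:
```python
import numpy as np
x,y,psi=np.load("fix.npy");psi+=2*np.pi
ax=np.array([555.2,114.4]);k=np.array([499.5,122.4])
r=k-ax;a0=np.arctan2(r[1],r[0]);th0=np.pi-(a0-psi)
print(np.degrees(psi),th0,np.hypot(*r))
th=np.linspace(th0,1.52,21);P=np.c_[ax[0]+55*np.cos(np.pi-th+psi),ax[1]+55*np.sin(np.pi-th+psi)]
print(np.diff(P,axis=0).round(1).tolist(),P[-1])
```

```text
9.649561059356458 0.3110676246002777 56.27157364069362
[[0.6, 3.3], [0.8, 3.2], [1.0, 3.2], [1.2, 3.1], [1.3, 3.0], [1.5, 3.0], [1.7, 2.9], [1.9, 2.8], [2.0, 2.6], [2.2, 2.5], [2.3, 2.4], [2.5, 2.2], [2.6, 2.1], [2.7, 1.9], [2.8, 1.7], [2.9, 1.6], [3.0, 1.4], [3.1, 1.2], [3.2, 1.0], [3.2, 0.8]] [543.23961946 168.08378989]
```

Emit:
drive_tool:
  motion:
    - [[0,0,0],[0,0,0]]
    - [[0,0,0],[0,0,0]]
    - [[0,0,0],[0,0,0]]
    - [[0,0,0],[0,0,0]]
    - [[0,0,0],[0,0,0]]
    - [[0.0006,0.0033,0],[0,0,0]]
    - [[0.0008,0.0032,0],[0,0,0]]
    - [[0.001,0.0032,0],[0,0,0]]
    - [[0.0012,0.0031,0],[0,0,0]]
    - [[0.0013,0.003,0],[0,0,0]]

```text
time_s: 3.58
ee_pos: [501.7, 137.3, 67.2]
ee_rot: [-179.8, 0.3, 48.1]
force: [-10.1, -1.3, 7.8]
gripper_width: 15.7
```

Run:
```python
from workcell import env
s=env.state();print(s["ee_pos"],s["force"],s["torque"],s["gripper_width"])
```

```text
[501.71301991 137.32051625  67.23043047] [-10.12764555  -1.25310066   7.81297321] [-0.38131151  1.61252644 -0.12740523] 15.676818852353984
```

Emit:
drive_tool:
  motion:
    - [[0.0009,0.003,0],[0,0,0]]
    - [[0.0011,0.0029,0],[0,0,0]]
    - [[0.0014,0.0028,0],[0,0,0]]
    - [[0.0017,0.0027,0],[0,0,0]]
    - [[0.002,0.0025,0],[0,0,0]]
    - [[0.0022,0.0024,0],[0,0,0]]
    - [[0.0024,0.0022,0],[0,0,0]]
    - [[0.0025,0.0021,0],[0,0,0]]
    - [[0.0027,0.0019,0],[0,0,0]]
    - [[0.0028,0.0017,0],[0,0,0]]

```text
time_s: 4.42
ee_pos: [522.2, 162.1, 66.8]
ee_rot: [-179.8, 0.2, 48.1]
force: [-7.2, -1.7, 3.0]
gripper_width: 15.5
```

Emit:
drive_tool:
  motion:
    - [[0.0029,0.0014,0],[0,0,0]]
    - [[0.003,0.0012,0],[0,0,0]]
    - [[0.0031,0.001,0],[0,0,0]]
    - [[0.0032,0.0008,0],[0,0,0]]
    - [[0.0032,0.0005,0],[0,0,0]]
    - [[0.0006,0,0],[0,0,0]]
    - [[0,0,0],[0,0,0]]
    - [[0,0,0],[0,0,0]]
    - [[0,0,0],[0,0,0]]
    - [[0,0,0],[0,0,0]]

```text
time_s: 5.25
ee_pos: [539.1, 167.3, 66.8]
ee_rot: [-179.8, 0.1, 48.1]
force: [-4.8, 0.9, -0.0]
gripper_width: 15.2
```

Run:
```python
from workcell import env
import cv2,pickle
from h import crop
s=env.state();print(s["ee_pos"],s["ee_rot"],s["force"])
for n in("scene",): cv2.imwrite(f"pics/d_{n}.png",env.grab_frame(n)[:,:,::-1])
crop("pics/d_scene.png","pics/d2.png",180,180,190,140)
```

```text
[539.0882371  167.27474582  66.76124427] [-1.79832417e+02  1.02913622e-01  4.80714695e+01] [-4.7675515   0.85780858 -0.03180936]
4.2105263157894735
```

View pics/d2.png

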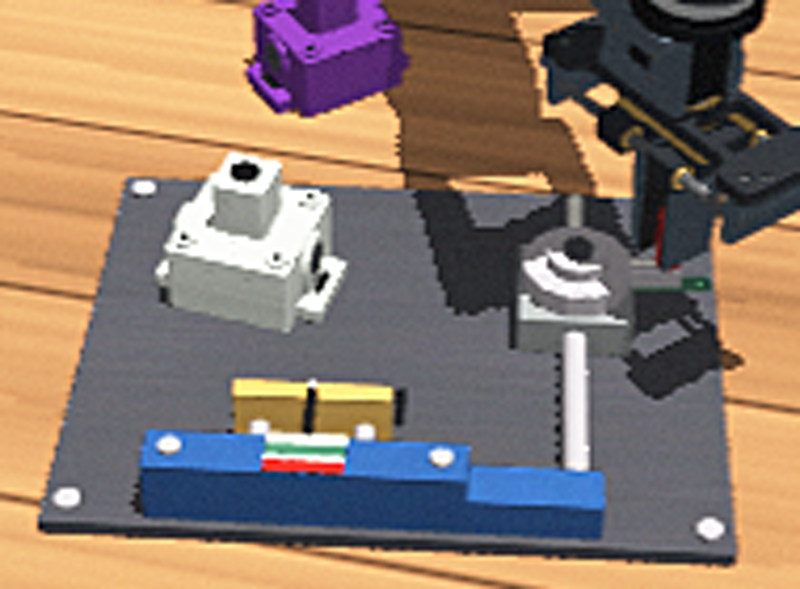

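Emit:
drive_tool:
  motion:
    - [[0.0015,0,0],[0,0,0]]
    - [[0.0015,0,0],[0,0,0]]
    - [[0,0,0],[0,0,0]]
    - [[0,0,0],[0,0,0]]
    - [[0,0,0],[0,0,0]]
    - [[0,0,0],[0,0,0]]
    - [[0,0,0],[0,0,0]]
    - [[0,0,0],[0,0,0]]
    - [[0,0,0],[0,0,0]]
    - [[0,0,0],[0,0,0]]

```text
time_s: 6.13
ee_pos: [542.1, 167.6, 66.8]
ee_rot: [-179.8, 0.1, 48.1]
force: [-4.1, 1.6, -0.7]
gripper_width: 15.9
```

Emit:
drive_tool:
  motion:
    - [[0,0,0],[0,0,0]]
    - [[0,0,0],[0,0,0]]
    - [[0,0,0],[0,0,0]]
    - [[0,0,0],[0,0,0]]
    - [[0,0,0],[0,0,0]]
    - [[0,0,0.002],[0,0,0]]
    - [[0,0,0.01],[0,0,0]]
    - [[0,0,0.02],[0,0,0]]
    - [[0,0,0.03],[0,0,0]]
    - [[0,0,0.03],[0,0,0]]
  claw: 1

```text
time_s: 6.97
ee_pos: [543.2, 166.7, 160.8]
ee_rot: [-180.0, 0.0, 48.1]
force: [0.4, -0.1, 1.1]
gripper_width: 79.5
```

Run:
```python
from h import *
from workcell import env
S=env.camera_params("scene")
s=lambda a,b:(a/4.2105+180,b/4.2105+200)
print(onz(S,*s(245,86),100))
print(env.state()["qpos"])
```

```text
[566.34468792 -89.71337879 100.        ]
[ 1.59026861e+01  1.99355821e+01  9.52431341e+01  2.52850423e-03
  6.48780903e+01 -3.22237863e+01]
```

Emit:
drive_tool:
  motion:
    - [[0.0012,-0.0129,0.006],[0,0,-0.112]]
    - [[0.0012,-0.0129,0.006],[0,0,-0.112]]
    - [[0.0012,-0.0129,0.006],[0,0,-0.112]]
    - [[0.0012,-0.0129,0.006],[0,0,-0.112]]
    - [[0.0012,-0.0129,0.006],[0,0,-0.112]]
    - [[0.0012,-0.0129,0.006],[0,0,-0.112]]
    - [[0.0012,-0.0129,0.006],[0,0,-0.112]]
    - [[0.0012,-0.0129,0.006],[0,0,-0.112]]
    - [[0.0012,-0.0129,0.006],[0,0,-0.112]]
    - [[0.0012,-0.0129,0.006],[0,0,-0.112]]

```text
time_s: 7.8
ee_pos: [555.7, 37.2, 220.8]
ee_rot: [-180.0, -0.1, -16.4]
force: [0.2, -1.0, -0.6]
gripper_width: 91.1
```

Emit:
drive_tool:
  motion:
    - [[0.0012,-0.0129,0.0],[0,0,-0.112]]
    - [[0.0012,-0.0129,0.0],[0,0,-0.112]]
    - [[0.0012,-0.0129,0.0],[0,0,-0.112]]
    - [[0.0012,-0.0129,0.0],[0,0,-0.112]]
    - [[0.0012,-0.0129,0.0],[0,0,-0.112]]
    - [[0.0012,-0.0129,0.0],[0,0,-0.112]]
    - [[0.0012,-0.0129,0.0],[0,0,-0.112]]
    - [[0.0012,-0.0129,0.0],[0,0,-0.112]]
    - [[0.0012,-0.0129,0.0],[0,0,-0.112]]
    - [[0.0012,-0.0129,0.0],[0,0,-0.112]]

```text
time_s: 8.63
ee_pos: [567.7, -91.8, 220.5]
ee_rot: [-179.9, -0.0, -80.5]
force: [0.0, 0.5, -0.3]
gripper_width: 91.1
```

Run:
```python
from workcell import env
import cv2,pickle
from h import crop
s=env.state();print(s["ee_pos"],s["ee_rot"],s["qpos"])
env.grab_frame("wrist")
pickle.dump(env.camera_params("wrist"),open("e_w.pkl","wb"))
for n in("wrist","scene","side"): cv2.imwrite(f"pics/e_{n}.png",env.grab_frame(n)[:,:,::-1])
crop("pics/e_scene.png","pics/e2.png",180,190,190,140)
```

```text
[567.6948639  -91.7618568  220.48853509] [-1.79937287e+02 -2.90823111e-02 -8.05331146e+01] [-1.03241265e+01  1.80562582e+01  8.90590232e+01 -6.41678880e-03
  7.28158625e+01  7.02108642e+01]
4.2105263157894735
```

View pics/e_wrist.png

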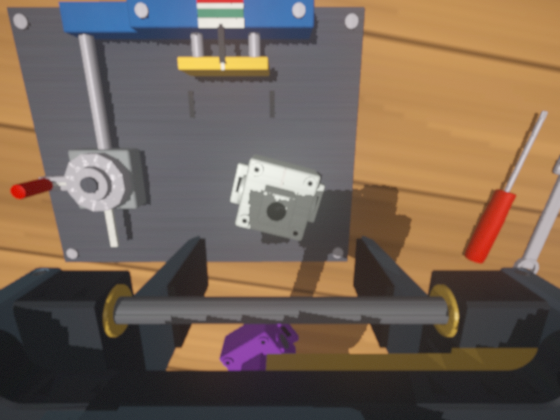

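View pics/e2.png

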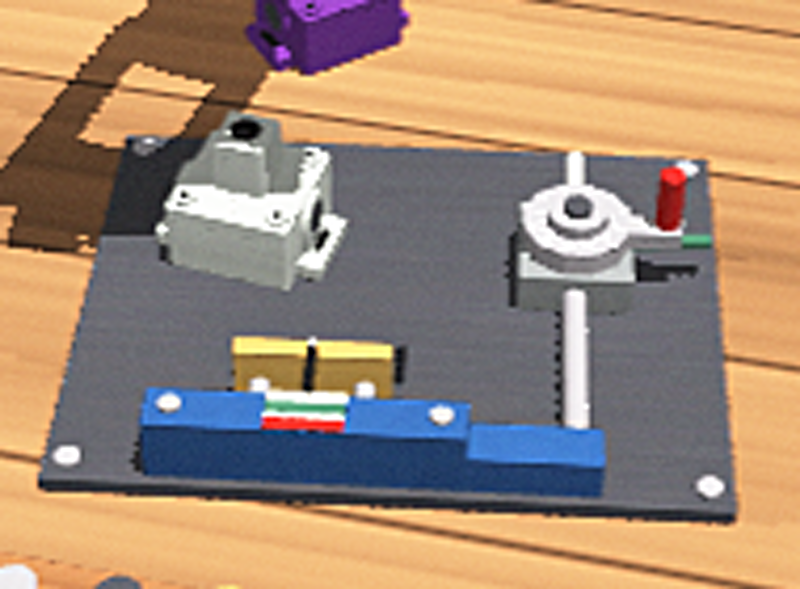

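Run:
```python
from h import *
crop("pics/e_wrist.png","pics/e3.png",0,0,370,270)
crop("pics/e_wrist.png","pics/e4.png",215,140,120,110)
```

```text
2.1621621621621623
5.454545454545454
```

View pics/e3.png

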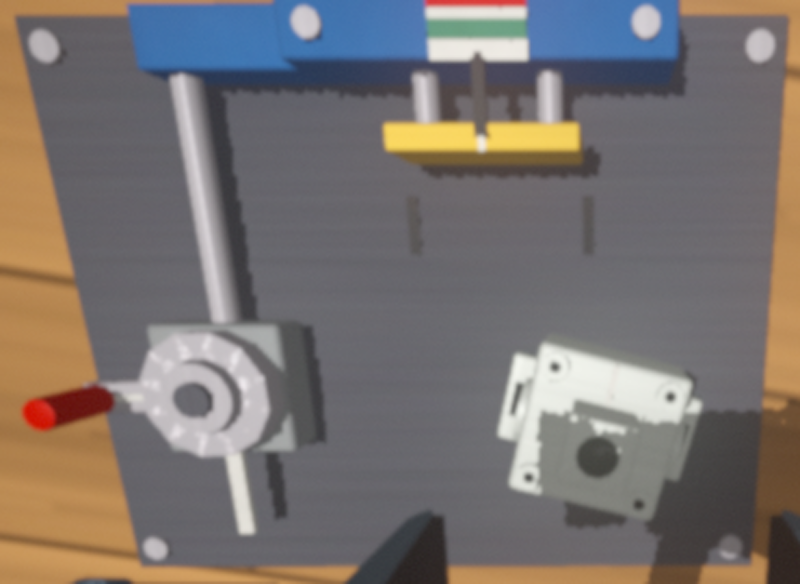

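View pics/e4.png

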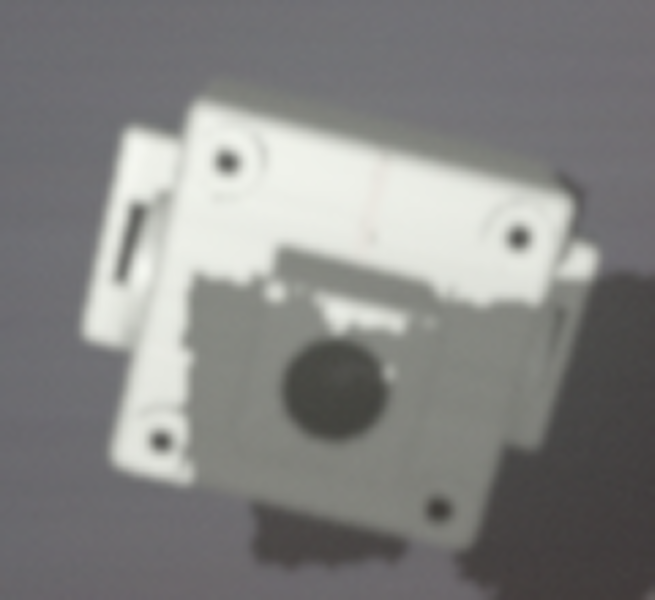

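```bash
cat > fit2.py <<'E'
from h import *
import pickle
from scipy.optimize import least_squares
W=pickle.load(open("e_w.pkl","rb"))
a=lambda x,y:(x/2.16216-.0,y/2.16216); b=lambda x,y:(x/5.4545+215,y/5.4545+140)
o=[(a(788,16),(155,-150,12)),(a(16,16),(155,240,12)),(a(142,566),(-150,240,12)),(a(750,565),(-150,-150,12)),(a(191,400),(-30,150,66)),
(a(387,152),(85,45,60)),(a(580,150),(85,-45,60)),(a(384,123),(97,45,60)),(a(580,122),(97,-45,60)),(a(477,28),(127,0,56))]
P=np.array([onz(W,*uv,X[2])[:2] for uv,X in o]);F=np.array([X[:2] for _,X in o],float)
def tr(t,F):
    c,si=np.cos(t[2]),np.sin(t[2]);return np.atleast_2d(F)@np.array([[c,si],[-si,c]])+t[:2]
r=least_squares(lambda t:(tr(t,F)-P).ravel(),[610,-28,.17],loss='soft_l1',f_scale=2).x
inv=lambda p:tr([0,0,-r[2]],np.atleast_2d(p)-r[:2])
print("fix",r,np.degrees(r[2]));
for (uv,X),p in zip(o,P): print(X,(inv(p)-np.array(X[:2])).round(1))
n=inv(onz(W,*a(40,413),96)[:2])[0]; ax=inv(P[4])[0];d=n-ax
print("knob",n,d,"theta",np.arctan2(d[1],-d[0]), "vs nominal axis",np.arctan2(n[1]-150,-(n[0]+30)))
C=np.array([onz(W,*b(*q),62)[:2] for q in[(200,100),(575,190),(468,550),(113,462)]])
c=C.mean(0);yaw=np.degrees(np.arctan2(*((C[0]+C[1]-C[2]-C[3])[::-1])));yaw2=np.degrees(np.arctan2(*((C[0]+C[3]-C[1]-C[2])[::-1])))-90
H=np.array([onz(W,*b(*q),62)[:2] for q in[(228,161),(518,237),(437,509),(161,440)]])
hyaw=np.degrees(np.arctan2(*((H[0]+H[1]-H[2]-H[3])[::-1])))
print("body",c,yaw,yaw2,"sides",np.linalg.norm(np.diff(C,axis=0),axis=1),"holes",H.mean(0),hyaw,"turret",onz(W,*b(334,389),100)[:2],"infix",inv(c))
t=tr(r,np.array([[45,0]]))[0];print("target contact origin world",t)
np.save("fix2.npy",r)
E
python3 fit2.py
```

```text
fix [ 6.06133415e+02 -2.98920161e+01  1.62928258e-01] 9.335101551637296
(155, -150, 12) [[-1.2  0.9]]
(155, 240, 12) [[-1.1 -1.9]]
(-150, 240, 12) [[ 0.8 -1.3]]
(-150, -150, 12) [[0.3 0.8]]
(-30, 150, 66) [[-0.7  2.8]]
(85, 45, 60) [[-0.5 -0.8]]
(85, -45, 60) [[ 0.3 -0.2]]
(97, 45, 60) [[-0.4 -0.6]]
(97, -45, 60) [[ 0.  -0.3]]
(127, 0, 56) [[8.6 0.2]]
knob [-30.54559005 204.24542215] [ 0.18072169 51.45384706] theta 1.5743086189516458 vs nominal axis 1.5607388576750978
body [565.34905437 -90.81829693] -5.5032582471713445 -4.953838179928383 sides [77.15105951 80.50739057 78.16626029] holes [563.43093671 -90.51442684] -5.520555180876308 turret [564.25100599 -90.30734048] infix [[-50.1269874  -53.50384027]]
target contact origin world [650.53745902 -22.59263923]
```

Emit:
drive_tool:
  motion:
    - [[-0.0006,0.0003,-0.017],[0,0,-0.03]]
    - [[-0.0006,0.0003,-0.017],[0,0,-0.03]]
    - [[-0.0006,0.0003,-0.017],[0,0,-0.03]]
    - [[-0.0006,0.0003,-0.017],[0,0,-0.03]]
    - [[-0.0006,0.0001,-0.017],[0,0,-0.03]]
    - [[0,0,-0.017],[0,0,-0.03]]
    - [[0,0,-0.017],[0,0,-0.03]]
    - [[0,0,-0.017],[0,0,-0.03]]
    - [[0,0,-0.012],[0,0,-0.02]]
    - [[0,0,-0.005],[0,0,0]]

```text
time_s: 9.67
ee_pos: [563.4, -88.6, 64.9]
ee_rot: [179.8, 0.0, -95.0]
force: [0.1, 0.3, 0.6]
gripper_width: 90.9
```

Run:
```python
from workcell import env
import cv2,pickle
from h import crop
s=env.state();print(s["ee_pos"],s["ee_rot"],s["force"])
pickle.dump(env.camera_params("wrist"),open("f_w.pkl","wb"))
for n in("wrist","scene"): cv2.imwrite(f"pics/f_{n}.png",env.grab_frame(n)[:,:,::-1])
crop("pics/f_scene.png","pics/f2.png",180,190,190,140)
```

```text
[563.43773043 -88.57740001  64.94176416] [ 1.79814447e+02  3.06457932e-02 -9.49602165e+01] [0.05280022 0.27015927 0.56015394]
4.2105263157894735
```

View pics/f_wrist.png

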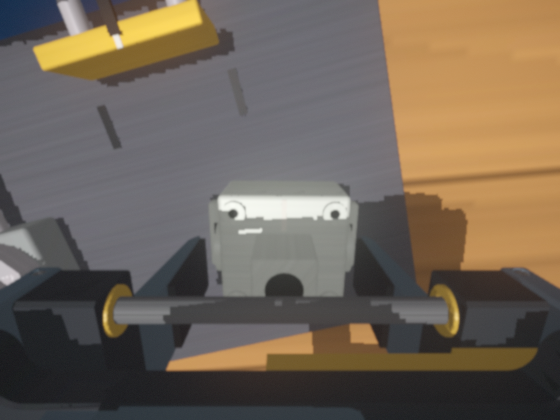

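View pics/f2.png

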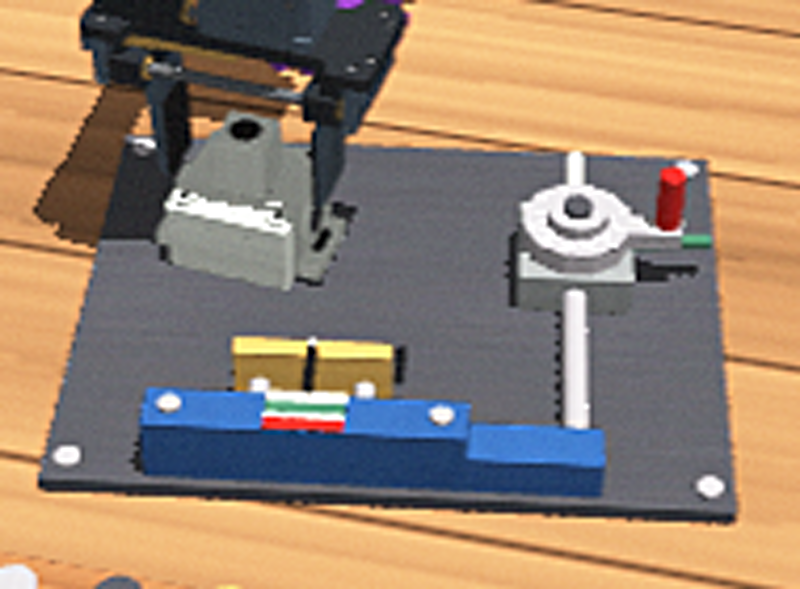

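Emit:
drive_tool:
  motion:
    - [[0,0,0],[0,0,0]]
    - [[0,0,0],[0,0,0]]
    - [[0,0,0],[0,0,0]]
    - [[0,0,0],[0,0,0]]
    - [[0,0,0],[0,0,0]]
    - [[0,0,0],[0,0,0]]
    - [[0,0,0],[0,0,0]]
    - [[0,0,0],[0,0,0]]
    - [[0,0,0],[0,0,0]]
    - [[0,0,0],[0,0,0]]
  claw: 0
  force: 35

```text
time_s: 10.6
ee_pos: [564.7, -90.1, 66.5]
ee_rot: [-180.0, -0.0, -95.1]
force: [0.1, -0.9, -0.4]
gripper_width: 33.5
```

Emit:
drive_tool:
  motion:
    - [[0,0,0],[0,0,0]]
    - [[0,0,0],[0,0,0]]
    - [[0,0,0],[0,0,0]]
    - [[0,0,0],[0,0,0]]
    - [[0,0,0],[0,0,0]]
    - [[0,0,0],[0,0,0]]
    - [[0,0,0],[0,0,0]]
    - [[0,0,0],[0,0,0]]
    - [[0,0,0],[0,0,0]]
    - [[0,0,0],[0,0,0]]

```text
time_s: 11.43
ee_pos: [564.7, -90.0, 66.5]
ee_rot: [-180.0, -0.0, -95.1]
force: [-0.2, -4.2, 0.3]
gripper_width: 34.0
```

Run:
```python
from workcell import env
import cv2,pickle
from h import crop
s=env.state();print(s["ee_pos"],s["ee_rot"],s["force"],s["torque"])
env.grab_frame("scene")
pickle.dump(env.camera_params("wrist"),open("g_w.pkl","wb"))
cv2.imwrite(f"pics/g_wrist.png",env.grab_frame("wrist")[:,:,::-1])
```

```text
[564.65134276 -90.02981395  66.50565293] [-1.79990800e+02 -2.97970478e-02 -9.51017992e+01] [-0.2258157  -4.16729294  0.34547396] [-0.54785133  0.11144699 -0.00730697]
```

View pics/g_wrist.png

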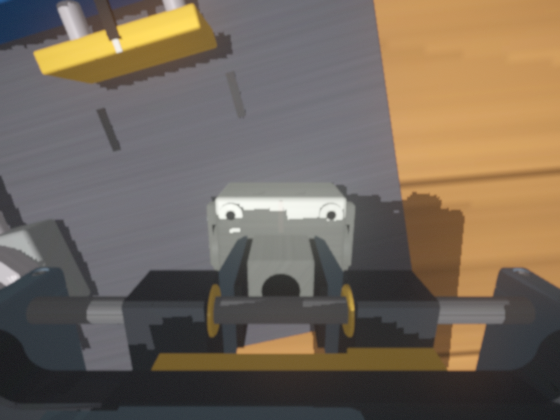

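```bash
cat > chk.py <<'E'
import sys
from h import *
import pickle
W=pickle.load(open("g_w.pkl","rb"));tcp=np.array([564.65,-90.03]);ty=np.radians(-5.10)
ex=np.array([np.cos(ty),np.sin(ty)]);ey=np.array([-ex[1],ex[0]])
im=cv2.imread("pics/g_wrist.png")
crop("pics/g_wrist.png","pics/g1.png",200,170,160,120)
for n,uv,z in[("holeL",(231,212),62),("holeR",(331,212),62),("bore",(281,290),100)]:
    q=onz(W,*uv,z)[:2]-tcp;print(n,q@ex,q@ey)
E
python3 chk.py
```

```text
5.0
holeL 30.779943154263947 30.717630580100675
holeR 30.814872980772943 -30.126760744146104
bore 0.009732431156373442 0.39773907608764497
```

View pics/g1.png

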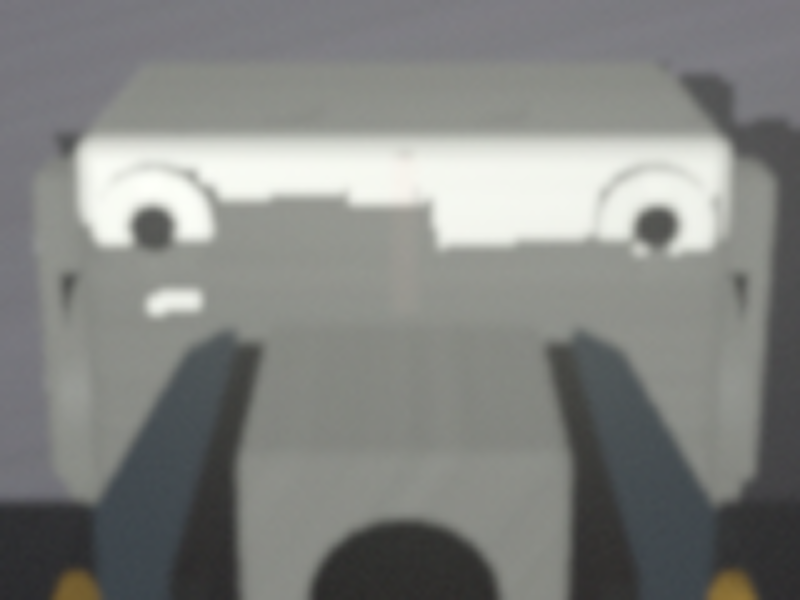

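Emit:
drive_tool:
  motion:
    - [[0.0038,0.0033,0],[0,0,0.0126]]
    - [[0.0038,0.0033,0],[0,0,0.0126]]
    - [[0.0038,0.0033,0],[0,0,0.0126]]
    - [[0.0038,0.0033,0],[0,0,0.0126]]
    - [[0.0038,0.0033,0],[0,0,0.0126]]
    - [[0.0038,0.0033,0],[0,0,0.0126]]
    - [[0.0038,0.0033,0],[0,0,0.0126]]
    - [[0.0038,0.0033,0],[0,0,0.0126]]
    - [[0.0038,0.0033,0],[0,0,0.0126]]
    - [[0.0038,0.0033,0],[0,0,0.0126]]

```text
time_s: 12.37
ee_pos: [600.4, -57.5, 66.7]
ee_rot: [179.7, -0.1, -87.8]
force: [-5.5, -6.3, 5.5]
gripper_width: 33.7
```

Emit:
drive_tool:
  motion:
    - [[0.0038,0.0033,0],[0,0,0.0126]]
    - [[0.0038,0.0033,0],[0,0,0.0126]]
    - [[0.0038,0.0033,0],[0,0,0.0126]]
    - [[0.0038,0.0033,0],[0,0,0.0126]]
    - [[0.0038,0.0033,0],[0,0,0.0126]]
    - [[0.0038,0.0033,0],[0,0,0.0126]]
    - [[0.0038,0.0033,0],[0,0,0.0126]]
    - [[0.0038,0.0033,0],[0,0,0.0126]]
    - [[0.0019,0.0033,0],[0,0,0.0126]]
    - [[0,0,0],[0,0,0.0126]]

```text
time_s: 13.2
ee_pos: [634.4, -26.9, 66.5]
ee_rot: [179.9, -0.0, -80.6]
force: [-1.6, -2.9, 2.2]
gripper_width: 33.7
```

Run:
```python
from workcell import env
import cv2,pickle
from h import crop
env.grab_frame("side")
s=env.state();print(s["ee_pos"],s["ee_rot"],s["force"],s["torque"],s["gripper_width"])
pickle.dump((env.camera_params("wrist"),s),open("i_w.pkl","wb"))
cv2.imwrite(f"pics/i_wrist.png",env.grab_frame("wrist")[:,:,::-1])
crop("pics/i_wrist.png","pics/i1.png",150,0,260,195)
```

```text
[634.39808074 -26.94910411  66.50953646] [ 1.79933942e+02  9.30568222e-03 -8.06017731e+01] [-1.0945854  -2.52204276  2.88859133] [-0.46146676  0.28103774  0.0246154 ] 33.85106247192179
3.076923076923077
```

View pics/i_wrist.png

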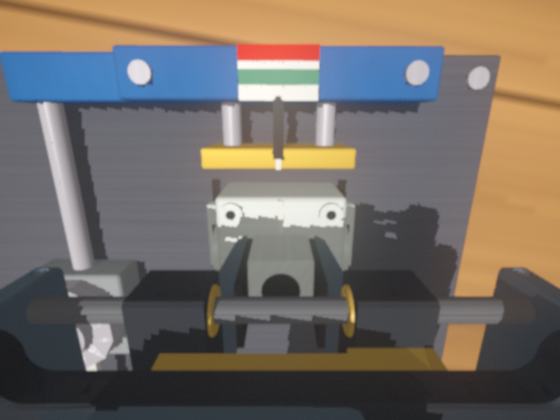

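View pics/i1.png

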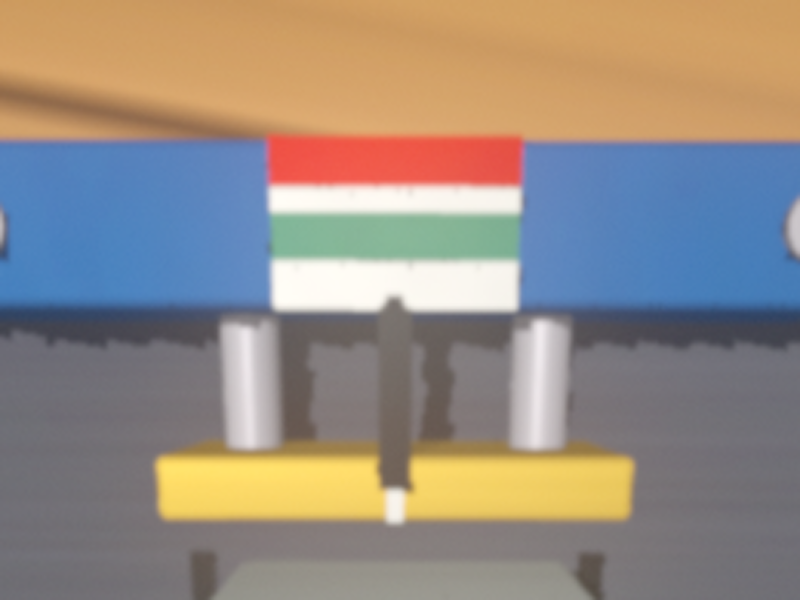

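```bash
cat > meas.py <<'E'
import sys
from h import *
import pickle
t=sys.argv[1];W,s=pickle.load(open(f"{t}_w.pkl","rb"))
g=cv2.cvtColor(cv2.imread(f"pics/{t}_wrist.png"),cv2.COLOR_BGR2GRAY)
crop(f"pics/{t}_wrist.png",f"pics/{t}5.png",200,130,160,120)
hsv=cv2.cvtColor(cv2.imread(f"pics/{t}_wrist.png"),cv2.COLOR_BGR2HSV)
m=cv2.inRange(hsv,(18,120,190),(32,255,255));n,l,st,_=cv2.connectedComponentsWithStats(m)
st[0,4]=0
i=[k for k in range(1,n) if st[k,0]>150 and st[k,1]<200 and st[k,4]>200]
mm=np.isin(l,i);ys,xs=np.nonzero(mm);x0,x1=xs.min(),xs.max()
bl=[ys[xs==x].max()+.5 for x in range(x0+5,x1-4)];p=np.polyfit(range(x0+5,x1-4),bl,1)
uL=(x0-.5,np.polyval(p,x0));uR=(x1+.5,np.polyval(p,x1))
A=onz(W,*uL,60)[:2];B=onz(W,*uR,60)[:2]
d=A-B;print("pad px",uL,uR,"width",np.hypot(*d),"pad yaw",np.degrees(np.arctan2(d[1],d[0]))-90,"centre",(A+B)/2)
def hole(u,v,r=6):
    q=g[v-r:v+r+1,u-r:u+r+1].astype(float);w=np.clip(130-q,0,None);Y,X=np.mgrid[-r:r+1,-r:r+1];return u+(w*X).sum()/w.sum(),v+(w*Y).sum()/w.sum()
h=[hole(231,212),hole(331,212)];H=[onz(W,*q,62)[:2] for q in h];e=H[0]-H[1]
print("holes",h,"spacing",np.hypot(*e),"housing yaw",np.degrees(np.arctan2(e[1],e[0]))-90,"tool",s["ee_rot"][2]+90)
y=np.arctan2(d[1],d[0])-np.pi/2;ex=np.array([np.cos(y),np.sin(y)]);ey=np.array([-ex[1],ex[0]])
o=(H[0]+H[1])/2-(A+B)/2;print("holes mid rel pad: x",o@ex,"y",o@ey)
tcp=np.array(s["ee_pos"][:2]);print("tcp rel pad",(tcp-(A+B)/2)@ex,(tcp-(A+B)/2)@ey, "holes rel tcp",((H[0]+H[1])/2-tcp)@ex,((H[0]+H[1])/2-tcp)@ey)
E
python3 meas.py i
```

```text
5.0Traceback (most recent call last):
  File "meas.py", line 12, in <module>
    bl=[ys[xs==x].max()+.5 for x in range(x0+5,x1-4)];p=np.polyfit(range(x0+5,x1-4),bl,1)
        ~~~~~~~~~~~~~^^
    return umr_maximum(a, axis, None, out, keepdims, initial, where)
ValueError: zero-size array to reduction operation maximum which has no identity
```

View pics/i5.png

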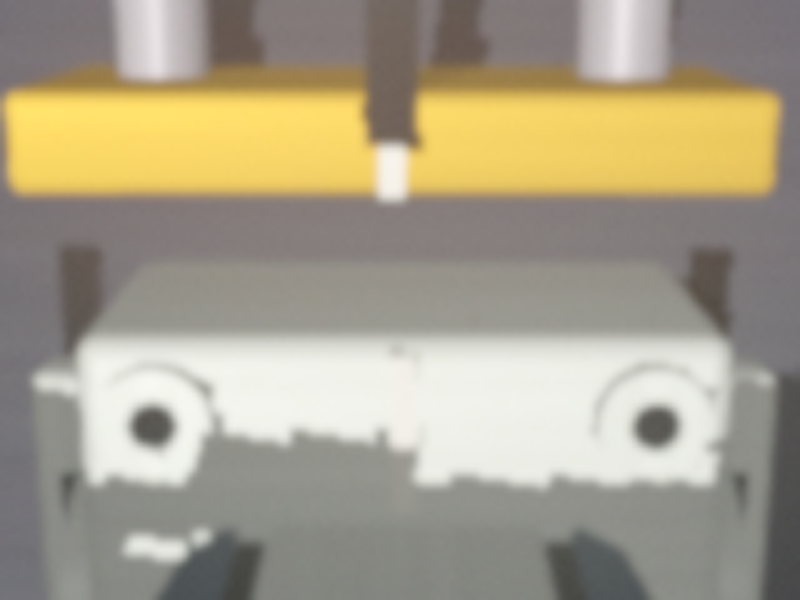

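```bash
sed -i 's/^bl=.*/X=[x for x in range(x0+5,x1-4) if (xs==x).any() and abs(x-(x0+x1)\/2)>8];bl=[ys[xs==x].max()+.5 for x in X];p=np.polyfit(X,bl,1)/' meas.py; python3 meas.py i
```

```text
5.0
pad px (np.float64(200.5), np.float64(168.4595614906636)) (np.float64(355.5), np.float64(168.49356350933633)) width 91.30302706874598 pad yaw 9.44314933150882 centre [690.44122047 -15.58676555]
holes [(np.float64(229.95700636942675), np.float64(214.76194267515925)), (np.float64(330.88056206088993), np.float64(214.85792349726776))] spacing 61.57842255990705 housing yaw 9.389725298942125 tool 9.398226871330422
holes mid rel pad: x -27.972591030740578 y -1.4288375342271262
tcp rel pad -57.14789890178984 -2.013429803472894 holes rel tcp 29.17530787104926 0.5845922692457677
```

Emit:
drive_tool:
  motion:
    - [[0.0018,0.0005,0],[0,0,0]]
    - [[0.0018,0.0005,0],[0,0,0]]
    - [[0.0018,0.0005,0],[0,0,0]]
    - [[0.0018,0.0005,0],[0,0,0]]
    - [[0.0018,0.0005,0],[0,0,0]]
    - [[0.0018,0.0005,0],[0,0,0]]
    - [[0.0018,0.0005,0],[0,0,0]]
    - [[0.0018,0.0005,0],[0,0,0]]
    - [[0,0,0],[0,0,0]]
    - [[0,0,0],[0,0,0]]

```text
time_s: 14.13
ee_pos: [646.7, -22.9, 66.7]
ee_rot: [179.7, 0.1, -80.7]
force: [-7.6, -1.9, 7.4]
gripper_width: 33.8
```

```bash
cat > look.py <<'E'
import sys
from workcell import env
import cv2,pickle
from h import crop
t=sys.argv[1]
s=env.state();print(s["ee_pos"],s["ee_rot"],s["force"],s["torque"],s["gripper_width"])
pickle.dump((env.camera_params("wrist"),s),open(f"{t}_w.pkl","wb"))
cv2.imwrite(f"pics/{t}_wrist.png",env.grab_frame("wrist")[:,:,::-1])
crop(f"pics/{t}_wrist.png",f"pics/{t}1.png",150,30,260,195)
E
python3 look.py j; python3 meas.py j
```

```text
[646.65296867 -22.85635958  66.69026948] [ 1.79674236e+02  7.30774397e-02 -8.06975253e+01] [-7.57502041 -1.88420743  7.38159772] [-0.54435873  1.36301921 -0.10129456] 33.78330011615081
3.076923076923077
5.0
pad px (np.float64(205.5), np.float64(189.20181446252283)) (np.float64(356.5), np.float64(188.45947586005778)) width 90.74811998339243 pad yaw 9.659551454234844 centre [690.87609193 -15.27394581]
holes [(np.float64(229.99139280125195), np.float64(214.79655712050078)), (np.float64(330.85281690140846), np.float64(214.91408450704225))] spacing 61.56084571597938 housing yaw 9.302885335887254 tool 9.30247469276668
holes mid rel pad: x -15.774421337453722 y 0.40602156538210954
tcp rel pad -44.86841486147628 -0.054560291668198424 holes rel tcp 29.09399352402256 0.4605818570503084
```

View pics/j1.png

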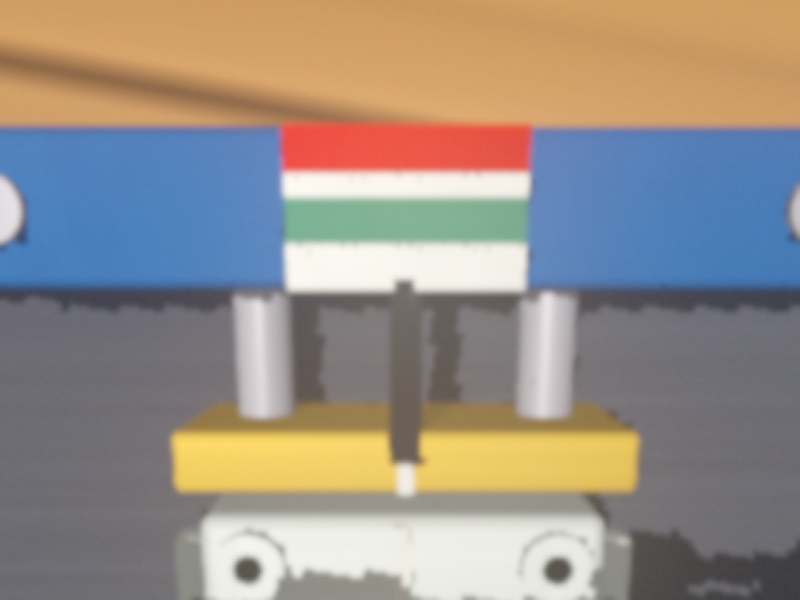

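Emit:
drive_tool:
  motion:
    - [[0.001,0.00014,0],[0,0,0.0005]]
    - [[0.001,0.00014,0],[0,0,0.0005]]
    - [[0.001,0.00014,0],[0,0,0.0005]]
    - [[0.001,0.00014,0],[0,0,0.0005]]
    - [[0.001,0.00014,0],[0,0,0.0005]]
    - [[0.001,0.00014,0],[0,0,0]]
    - [[0.001,0.00014,0],[0,0,0]]
    - [[0.001,0.00014,0],[0,0,0]]
    - [[0.001,0.00014,0],[0,0,0]]
    - [[0,0,0],[0,0,0]]

```text
time_s: 15.02
ee_pos: [652.1, -21.9, 67.0]
ee_rot: [179.2, 0.1, -80.6]
force: [-16.7, -2.9, 14.4]
gripper_width: 33.8
```

```bash
python3 look.py k; python3 meas.py k
```

```text
[652.06040095 -21.85736721  66.99819931] [ 1.79225163e+02  1.31241999e-01 -8.05673591e+01] [-16.70979306  -2.87995011  14.36813838] [-0.78825126  2.90667188 -0.23728323] 33.80626292820093
3.076923076923077
5.0
pad px (np.float64(206.5), np.float64(195.40795830322136)) (np.float64(356.5), np.float64(195.5113965354882)) width 90.74851740926532 pad yaw 9.476073119030588 centre [692.22844986 -15.15672636]
holes [(np.float64(230.0296456977585), np.float64(214.85683297180043)), (np.float64(330.8905735003296), np.float64(215.05932762030324))] spacing 61.5940200304082 housing yaw 9.400548144383976 tool 9.432640949952216
holes mid rel pad: x -11.757846301341218 y 0.6131955259651569
tcp rel pad -40.723098191546086 0.0038886348192237463 holes rel tcp 28.965251890204875 0.6093068911459341
```

View pics/k1.png

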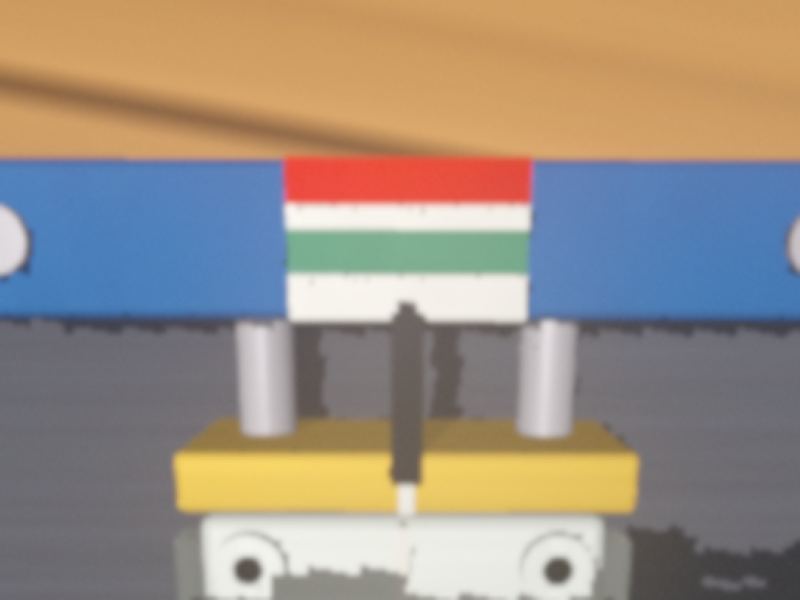

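Emit:
drive_tool:
  motion:
    - [[0.0005,6e-05,0],[0.00023,-0.0014,0]]
    - [[0.0005,6e-05,0],[0.00023,-0.0014,0]]
    - [[0.0005,6e-05,0],[0.00023,-0.0014,0]]
    - [[0.0005,6e-05,0],[0.00023,-0.0014,0]]
    - [[0.0005,6e-05,0],[0.00023,-0.0014,0]]
    - [[0.0005,6e-05,0],[0.00023,-0.0014,0]]
    - [[0.0005,6e-05,0],[0.00023,-0.0014,0]]
    - [[0.0005,6e-05,0],[0.00023,-0.0014,0]]
    - [[0,0,0],[0.00023,-0.0014,0]]
    - [[0,0,0],[0.00023,-0.0014,0]]

```text
time_s: 15.9
ee_pos: [653.9, -21.5, 66.7]
ee_rot: [179.8, 0.2, -80.6]
force: [-20.0, -2.7, 16.0]
gripper_width: 34.0
```

```bash
python3 look.py l; python3 meas.py l
```

```text
[653.90375198 -21.52814678  66.70857695] [ 1.79772307e+02  1.60236825e-01 -8.05697666e+01] [-19.96288157  -2.74181754  15.97760051] [-0.99530187  3.64590081 -0.30696931] 34.01790054468889
3.076923076923077
5.0
pad px (np.float64(206.5), np.float64(195.5)) (np.float64(356.5), np.float64(195.49999999999997)) width 90.78963195669431 pad yaw 9.522110225333506 centre [694.08881289 -14.80558708]
holes [(np.float64(230.10258199581298), np.float64(214.90160502442427)), (np.float64(330.90902729181244), np.float64(215.2106368089573))] spacing 61.55390768097145 housing yaw 9.34476014453098 tool 9.430233421805795
holes mid rel pad: x -11.78327882873835 y 0.5869575406643315
tcp rel pad -40.74348552746688 0.01780701192698153 holes rel tcp 28.96020669872853 0.5691505287373495
```

View pics/l1.png

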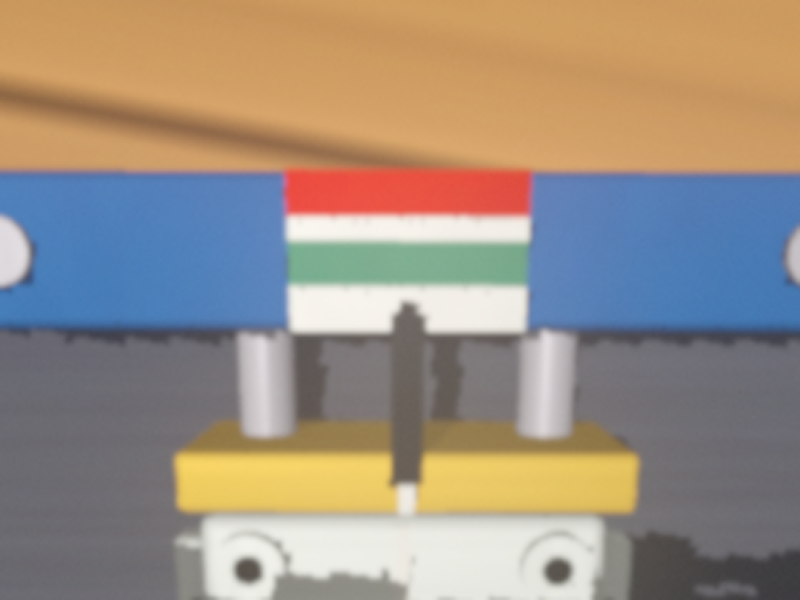

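Emit:
drive_tool:
  motion:
    - [[0.0004,6e-05,0.0003],[0.0001,-0.0007,0]]
    - [[0.0004,6e-05,0.0003],[0.0001,-0.0007,0]]
    - [[0.0004,6e-05,0.0003],[0.0001,-0.0007,0]]
    - [[0.0005,6e-05,0],[0.0001,-0.0007,0]]
    - [[0.0005,6e-05,0],[0.0001,-0.0007,0]]
    - [[0.0005,6e-05,0],[0.0001,-0.0007,0]]
    - [[0.0005,6e-05,0],[0.0001,-0.0007,0]]
    - [[0.0005,6e-05,0],[0.0001,-0.0007,0]]
    - [[0,0,0],[0,0,0]]
    - [[0,0,0],[0,0,0]]

```text
time_s: 16.78
ee_pos: [656.2, -21.1, 66.7]
ee_rot: [179.9, 0.2, -80.6]
force: [-19.9, -3.1, 13.7]
gripper_width: 33.9
```

```bash
python3 look.py m; python3 meas.py m
```

```text
[656.20102918 -21.14239078  66.67955841] [179.89416868   0.18470176 -80.57714325] [-19.94037918  -3.12332972  13.68676627] [-1.06833499  4.03135122 -0.36694973] 33.86164242711604
3.076923076923077
5.0
pad px (np.float64(206.5), np.float64(195.5)) (np.float64(356.5), np.float64(195.49999999999997)) width 90.8292178803574 pad yaw 9.522304577771521 centre [696.39689681 -14.40849956]
holes [(np.float64(230.2002688172043), np.float64(214.95833333333334)), (np.float64(330.88619014573214), np.float64(215.24288688410826))] spacing 61.50140258818955 housing yaw 9.361127156355508 tool 9.422856745044797
holes mid rel pad: x -11.81346206792401 y 0.5625300875993371
tcp rel pad -40.75601786964397 0.008557604072710667 holes rel tcp 28.942555801719962 0.5539724835266258
```

View pics/m1.png

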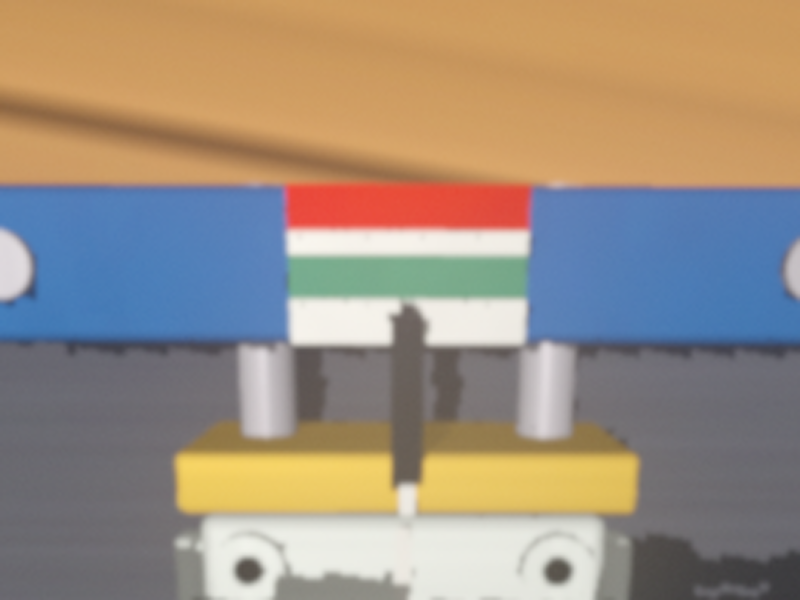

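Emit:
drive_tool:
  motion:
    - [[0.0005,8e-05,0.0003],[0.0001,-0.0005,0]]
    - [[0.0005,8e-05,0.0003],[0.0001,-0.0005,0]]
    - [[0.0005,8e-05,0.0003],[0.0001,-0.0005,0]]
    - [[0.0005,8e-05,0.0003],[0.0001,-0.0005,0]]
    - [[0.0005,8e-05,0],[0.0001,-0.0005,0]]
    - [[0.0005,8e-05,0],[0.0001,-0.0005,0]]
    - [[0.0005,8e-05,0],[0,0,0]]
    - [[0.0005,8e-05,0],[0,0,0]]
    - [[0,0,0],[0,0,0]]
    - [[0,0,0],[0,0,0]]

```text
time_s: 17.67
ee_pos: [659.5, -20.6, 66.7]
ee_rot: [180.0, 0.2, -80.6]
force: [-19.5, -2.9, 11.0]
gripper_width: 33.7
```

```bash
python3 look.py n; python3 meas.py n
```

```text
[659.54499026 -20.57460202  66.69923734] [179.95402492   0.20492162 -80.57211329] [-19.47025717  -2.85254699  11.02178281] [-1.07913947  3.99697809 -0.30723526] 33.69238061565182
3.076923076923077
5.0
pad px (np.float64(206.5), np.float64(195.5)) (np.float64(356.5), np.float64(195.49999999999997)) width 90.86814148149924 pad yaw 9.526585881831892 centre [699.73793439 -13.85443896]
holes [(np.float64(230.18754277891856), np.float64(215.072553045859)), (np.float64(330.8849862258953), np.float64(215.36019283746558))] spacing 61.53806838316609 housing yaw 9.365127682477393 tool 9.427886706352211
holes mid rel pad: x -11.891094721767278 y 0.565087101879169
tcp rel pad -40.75086184497516 0.024657991253994815 holes rel tcp 28.859767123207885 0.5404291106251735
```

View pics/n1.png

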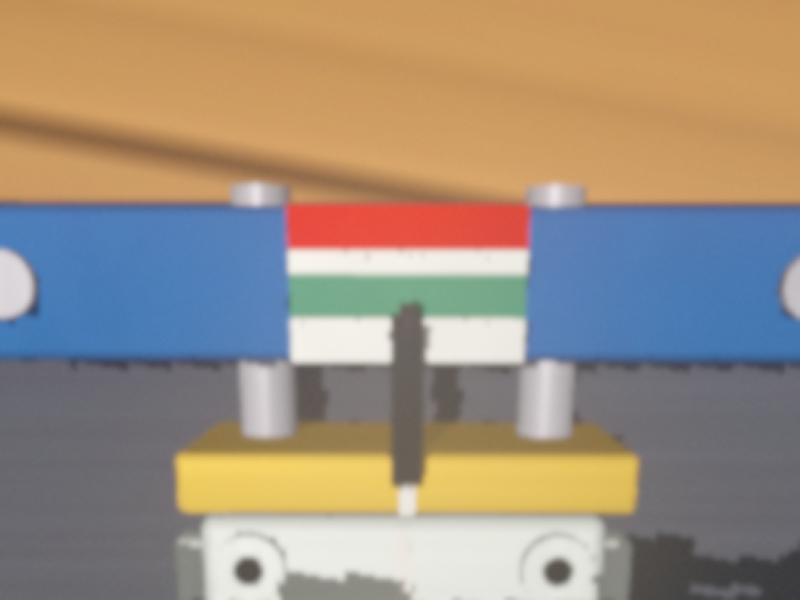

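Emit:
drive_tool:
  motion:
    - [[0.0004,6e-05,0],[-0.0008,-0.0001,0]]
    - [[0.0004,6e-05,0],[-0.0008,-0.0001,0]]
    - [[0.0004,6e-05,0],[-0.0008,-0.0001,0]]
    - [[0,0,0],[-0.0008,-0.0001,0]]
    - [[0,0,0],[-0.0003,-0.0001,0]]
    - [[0,0,0],[0,0,0]]
    - [[0,0,0],[0,0,0]]
    - [[0,0,0],[0,0,0]]
    - [[0,0,0],[0,0,0]]
    - [[0,0,0],[0,0,0]]

```text
time_s: 18.55
ee_pos: [660.3, -20.4, 66.7]
ee_rot: [179.9, 0.0, -80.6]
force: [-21.4, -4.7, 11.1]
gripper_width: 34.0
```

Emit:
drive_tool:
  motion:
    - [[0,0,0],[0,0,0]]
    - [[0,0,0],[0,0,0]]
    - [[0,0,0],[0,0,0]]
    - [[0,0,0],[0,0,0]]
    - [[0,0,0],[0,0,0]]
    - [[0,0,0],[0,0,0]]
    - [[0,0,0],[0,0,0]]
    - [[0,0,0],[0,0,0]]
    - [[0,0,0],[0,0,0]]
    - [[0,0,0],[0,0,0]]

```text
time_s: 19.38
ee_pos: [660.3, -20.4, 66.7]
ee_rot: [179.9, 0.0, -80.6]
force: [-21.3, -4.1, 11.1]
gripper_width: 34.0
```

```bash
python3 look.py p; python3 meas.py p
python3 - <<'E'
from workcell import env
import cv2
from h import crop
for n in("scene","side"): cv2.imwrite(f"pics/p_{n}.png",env.grab_frame(n)[:,:,::-1])
crop("pics/p_scene.png","pics/p2.png",180,190,190,140)
crop("pics/p_side.png","pics/p3.png",200,140,190,130)
E
```

```text
[660.28521177 -20.44667074  66.71450915] [ 1.79895951e+02  3.40948962e-02 -8.05834887e+01] [-21.30752221  -4.0773296   11.08326426] [-0.62869165  4.23675552 -0.27786271] 33.97062094087326
3.076923076923077
5.0
pad px (np.float64(206.5), np.float64(195.5)) (np.float64(356.5), np.float64(195.49999999999997)) width 90.85090775747685 pad yaw 9.475463738376973 centre [700.49412028 -13.79184451]
holes [(np.float64(230.12119064493268), np.float64(215.16513111268603)), (np.float64(330.8538565629229), np.float64(215.29431664411368))] spacing 61.5516220335551 housing yaw 9.396361003212562 tool 9.416511272345275
holes mid rel pad: x -11.898883211021433 y 0.6132453040639025
tcp rel pad -40.75585809874582 0.055371567425840595 holes rel tcp 28.85697488772439 0.5578737366380615
4.2105263157894735
4.2105263157894735
```

View pics/p1.png

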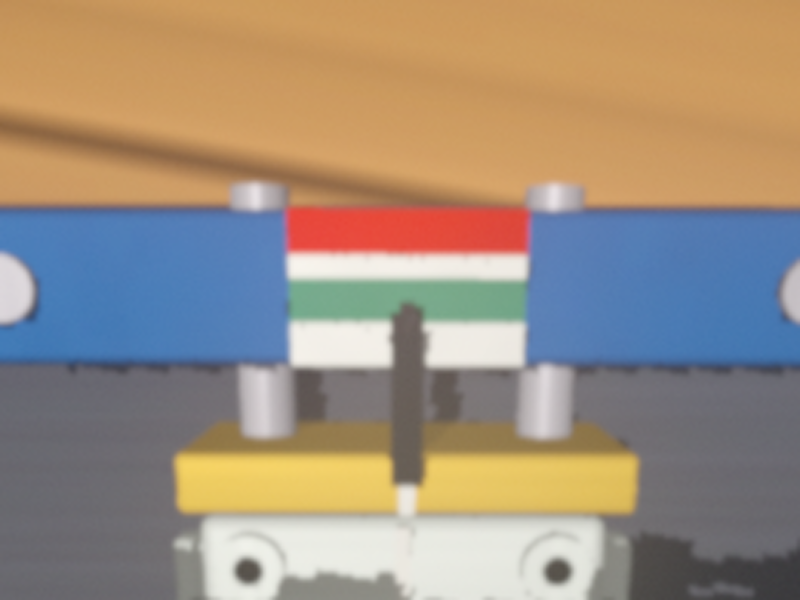

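View pics/p2.png

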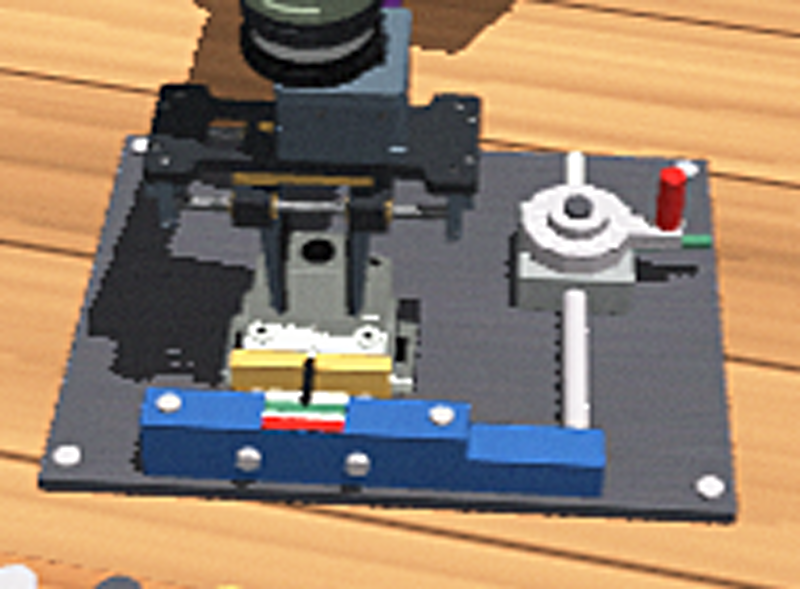

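View pics/p3.png

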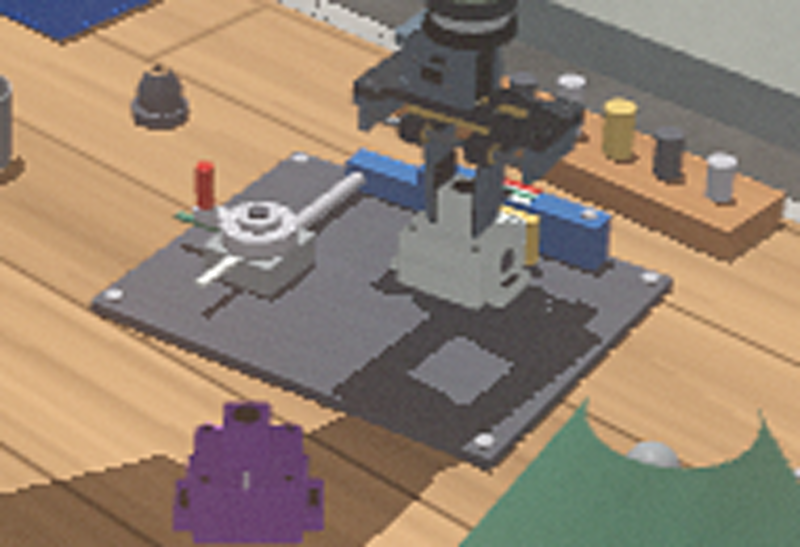

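```bash
python3 -c "
from workcell import env
print(env.state()['time_s'],env.job_done())"
```

```text
the job is handed in; nothing more can be done
19.5333 None
```

The ring is locked, and the housing is pressed on the fence with the pointer in the green band. I handed the job in at 19.5 s, still gripping and pushing.

**Lock ring:** I gripped the red knob and swung it clockwise from about 0.31 rad. The wrist picture and the tool position put it at about 1.55–1.57 rad. That is slightly past the nominal 1.5, with the arm still over the green tab, and it was unchanged in the last scene and side pictures.

**Housing:** I gripped the turret with 35 N, slid the housing over the plate, turned it to the fixture and pushed it into the fence. The last checks showed:

| Check | Result |
|---|---|
| Pad pushed back | about 9.7 mm, worked out from pad positions in the pictures; the pointer tip looked about 3 mm inside the lower green edge and never came near the red |
| Square to the fence | within about 0.1° |
| Centred on the fence | 0.6 mm off by the holes seen in the camera, 0.05 mm by the tool position |
| Flat on the plate | tool tilt about 0.1°; tool 0.2 mm higher than at the grip, pressing down with about 11 N |
| Hold | pose and force the same across 0.8 s without moving |

**What disagreed:**
- **Push force:** the wrist read about 21 N, but the spring alone should give about 9.4 N. I put the rest down to friction under the downward press.
- **Fixture position:** the first estimate, mostly from the scene camera, was about 4 mm off in x from the wrist view. I used the wrist view.
- **Tilt while pushing:** the tool tipped about 0.8° as the push began, and I turned it back.

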